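Start the tin roller mixer

TASK

Set the paint tin rolling again: with the closed fingertips push the mixer's open wire guard down until it is fully shut, then press the raised end of the isolator rocker so that it snaps over to on, and last press the small round start button until it latches in. Do it in that order, leave the start button in and the guard shut when you go, do not lift or take out the tin, and leave everything else on the bench where it stands.

Things in the scene. Friction and masses are not known exactly. Their poses are not given: they have to be found in the camera images.
- mixer: Fixed tin mixer, 155 mm deep (x), 290 mm wide (y); origin on the bench under its centre; its -x is its front (towards the robot, turned up to 0.2 rad), +y its left. Left: paint tin on two rubber rollers (top of tin about 137 mm high) under a wire guard. Right: grey housing, its control panel 98 mm above the bench with the rocker at the rear and two round buttons side by side in front.
- guard (a joint): Angle of the wire guard, rad: 0 = fully shut on its buffers, grows as the front edge is lifted; starts at 0.45 to 0.95. Hinge axis along the mixer's y at mixer x = +70 mm, z = 98 mm. Stiff friction hinges hold it at any angle; about 1 to 3 N down on the front bar moves it. Shut, its wire top is 147 mm above the bench.
- guard_bar (a point): Middle of the guard's front bar, on the bar's axis: a black grip tube 14 mm in diameter and 100 mm long along the mixer's y, 135 mm from the hinge axis; push down on it from above. Guard shut: mixer frame (-65, 72.5, 98) mm. The point turns with the guard.
- isolator (a joint): Angle of the rocker, rad: 0 = off (outer end raised), 0.5 = on. It snaps over by itself past 0.25; about 4 to 5 N on the raised end is needed.
- isolator_on_end (a point): Top surface of the rocker's outer end (the end farthest from the guard, which is raised when off; press it straight down). Rocker: black, 30 mm (mixer x) by 59 mm (mixer y), centre at mixer (38, -76) mm; this point is 24 mm outward of the pivot and sinks 13 mm, from 121 to about 108 mm above the bench, when it is switched on.
- start (a joint): Travel of the start button, m: 0 = standing out, 0.007 = latched in. Springy with a snap half-way: about 2 to 5 N pushes it over, then it stays in and the linked stop button pops out.
- start_top (a point): Centre of the top face of the start button: the smaller, flat, cylindrical black button, 25 mm in diameter, the outer one of the two (farthest from the guard). Mixer frame (-40, -108) mm, 114 mm above the bench when out, 107 mm when in. Press straight down.
- stop (a joint): Travel of the stop button, m: 0 = in (as it starts), 0.007 = popped out. Linked to the start button: pressing the one brings out the other.
- stop_top (a point): Centre of the top of the stop button: the wider black mushroom head, 38 mm in diameter, 65 mm from the start button towards the guard; mixer frame (-40, -43) mm, 116 mm above the bench when in, 123 mm when out. Not to be pressed.
- tin: Small paint tin, loose, 70 mm in diameter and 98 mm long, lying across the rollers under the guard, about 103 mm above the bench; its origin is the centre of its base, at its left end. Not to be lifted or moved by hand.
- tub: Clear lidded plastic tub with a dark lid, 110 mm across, 74 mm high, standing on the right of the bench; origin under its centre. Bystander.
- small_tin: Small dark paint tin, 70 mm across, 76 mm high, standing on the right of the bench; origin under its centre. Bystander.
- cup: Clear mixing cup, 71 mm across, 94 mm high, empty and light, standing right of the mixer between the tub and the small tin; origin under its centre. Bystander.

How it is judged:
By the outcome, as a careful person would: the job done as asked, in the order asked, and still so for the second after the job is handed in, with the robot touching nothing.
It also fails if it takes over 45 s, if anything falls off the work surface, if the arm or the gripper's body presses on something with over 40 N, if the wrist force passes 120 N, or if a joint passes its speed limit or range.

ROBOT

A 6-joint arm with a two-finger parallel gripper is mounted at the origin on the work surface; the furniture and walls round the work are solid. World frame = base frame: x ahead of the robot, y to its left, z up, the work surface at z = 0. Lengths are in m, angles in degrees, forces in N, time in s.
With the tool pointing down it reaches from about 0.35 to 0.875 m from the base axis. Payload 4.2 kg.
Tool frame: the origin (TCP) lies at the very end of the fingers, on their centre line; the grasp point (between the pads) lies 19 mm behind it; z points along the fingers, y is the line along which they close (so a half turn about z gives the same grasp; the last joint's range is limited). The gripper opens to 87 mm and grips with 3 to 60 N. Pads are 19 mm wide; open, the fingers measure 117 mm over their backs; the gripper's body (75 mm by 190 mm) begins 51 mm behind the grasp point.
Start: joints at [-49.641, 22.042, 0.453, 0, -68.411, -14.817], TCP at [0.269, -0.564, 0.185] pointing down, gripper open.
Joint ranges: [-179.83, 179.83], [-69.29, 118.12], [-61.27, 80.66], [-181.25, 117.63], [-171.15, -9.14], [-177.46, 177.46]. Speed limits (degrees/s): [159.86, 159.86, 180, 180, 180, 180].

INTERFACE

Orientations are given as a 3x3 rotation matrix whose columns are the frame's x, y, z axes.
In Python, from station import * gives the robot as it stands.
- The arm moves only by the shell command python3 -m pendant 'ROWS'. ROWS is JSON, a list of rows, each an object of numbers: "x", "y", "z": the shift along the world's x, y, z normalised to -1 to 1, where 1 is 250 mm; "rx", "ry", "rz": the turn, a rotation vector about the world's x, y, z normalised to -1 to 1, where 1 is 180 degrees; "claw": the opening, from 0 (shut) to 1 (fully open). A call has exactly 8 rows; each row is the pose to reach, as a shift and turn from the pose commanded when the call began, turning the shorter way round; what a row does not reach only later rows make up. A row lasts 1/8 s, in which the tool goes at most 62.5 mm and 10.7 degrees, less where a joint would pass 70% of its speed; a pose out of reach is approached as far as the arm can. A call with a number of a shift or a turn outside -1 to 1 is refused whole. A call with a gripper value outside its range is refused whole. The fingers move at their own pace and stop on an object; the grip force is fixed at half the most. Time passes only in rows, so rows that repeat a pose let the fingers close, or fill a call up. It gives the time, the measured TCP pose, the force, the opening and the grip force at its end, in the units of the state.
- sense(): the state, without advancing time (a new reading comes with each control period).
- capture(name): name is "side" or "top" or "wrist"; returns a dict with "color" (384x512x3 uint8, red, green, blue), "mtx" (3x3 intrinsics, pixels), "world_to_cam" (4x4, takes a point from world to camera coordinates). Camera axes: x right, y up, looking along -z (the intrinsics and any distortion apply to the point x, -y, -z); pixel columns grow to the right and rows downward; lengths in m; the calibration is good to about 2 mm. The wrist camera is an equidistant fisheye: a pixel r from the principal point sees the ray r / f radians off the axis. A picture is of the moment at which its call begins. There is no depth.
- finish_job(): hands the job in; it is judged then, once.
Trained networks look in a picture, given as the dict that the camera call returned (one of the last four; its "shot" number tells which), for a name from the list of things; names that differ only in an ending like _2 or _b are one class to them, and where a whole thing is asked for, a point or a joint stands for the part that bears it (a point fixed in the world has none). Each returns a list of dicts, best first, with "conf" (0 to 1); they miss things now and then, are a little off and sometimes report something else, mostly with a low value. They report only what shows in the picture. A call takes as long as a camera call.
- search_frame(picture, label): "centre" ([column, row] in pixels, amid what is visible of it).
- regions_of(picture, label): "region" (384x512 bool, what is visible of it) and "centre" ([column, row] in pixels, amid what is visible of it).
The state is a dict: "time_s": time; "joints": joint angles; "joint_velocities": joint speeds; "effort": joint torques, N m; "tcp_pos": TCP position; "ee_rot": TCP orientation; "wrist_force": force on the tool from outside, world axes, zero at the start; "moment": the same for the moment, N m; "gripper_width": opening from 0.0 (shut) to 1.0 (fully open); "gripper_force": force on a finger pad.
Only numpy, scipy, OpenCV 4.12 (cv2) and the standard library are available. Lean on these libraries where they do the work, as an engineer would, in place of code of your own. Each camera call takes 0.05 s, during which the arm holds its last target. There are 200 camera calls.

## Working session

There is one attempt and no reset: what is moved stays moved. The work goes in short steps, Python scripts to look and compute and a shell command to move; the robot and the scene stay as the last step left them, time stands still between calls to the robot, and variables do not carry over. Pictures are saved under pics/ and viewed, at most 10 in all, crops included, and the job is handed in when it is done.

```bash
mkdir -p pics
cat > h.py <<'E'
from station import *
import numpy as np, cv2
E
python3 - <<'E'
from h import *
s=sense(); print(s['time_s'],s['tcp_pos'],s['ee_rot'],s['gripper_width'])
ims=[]
for n in ['top','side']:
    c=capture(n); ims.append(c['color']); print(n,c['mtx'],np.round(c['world_to_cam'],3))
    for l in ['mixer','guard_bar','isolator_on_end','start_top','stop_top','tin','cup','tub','small_tin']:
        r=search_frame(c,l); print(l,[(np.round(q['centre']),round(q['conf'],2)) for q in r[:2]])
    cv2.imwrite(f'pics/{n}0.png',cv2.resize(c['color'][...,::-1],(800,600)))
E
```

```text
0.0 [ 0.26920344 -0.56327038  0.18364381] [[-9.02341885e-01 -4.31019747e-01 -1.04895356e-03]
 [-4.31021013e-01  9.02339740e-01  1.96966961e-03]
 [ 9.75459874e-05  2.22943641e-03 -9.99997510e-01]] 0.9981204781315943
top [[497.41450753   0.         258.02009819]
 [  0.         497.41450753 192.33206029]
 [  0.           0.           1.        ]] [[-0.017 -1.     0.016 -0.039]
 [ 0.997 -0.016  0.079 -0.481]
 [-0.079  0.018  0.997 -1.077]
 [ 0.     0.     0.     1.   ]]
mixer [(array([224., 174.]), 0.6)]
guard_bar [(array([178., 172.]), 0.7)]
isolator_on_end [(array([249., 152.]), 0.67), (array([180., 175.]), 0.31)]
start_top []
stop_top [(array([238., 193.]), 0.73)]
tin [(array([180., 178.]), 0.62)]
cup [(array([370., 197.]), 0.95)]
tub [(array([366., 145.]), 0.64)]
small_tin [(array([368., 243.]), 0.88)]
side [[350.23669144   0.         252.80817905]
 [  0.         350.23669144 195.04017781]
 [  0.           0.           1.        ]] [[-0.885 -0.465 -0.021  0.391]
 [ 0.168 -0.362  0.917 -0.182]
 [-0.434  0.808  0.398 -0.676]
 [ 0.     0.     0.     1.   ]]
mixer []
guard_bar [(array([199., 195.]), 0.62), (array([221., 183.]), 0.19)]
isolator_on_end []
start_top [(array([255., 188.]), 0.59)]
stop_top [(array([220., 186.]), 0.24)]
tin [(array([196., 221.]), 0.69)]
cup [(array([286., 179.]), 0.91)]
tub [(array([260., 175.]), 0.83)]
small_tin [(array([320., 189.]), 0.68)]
```

View pics/top0.png

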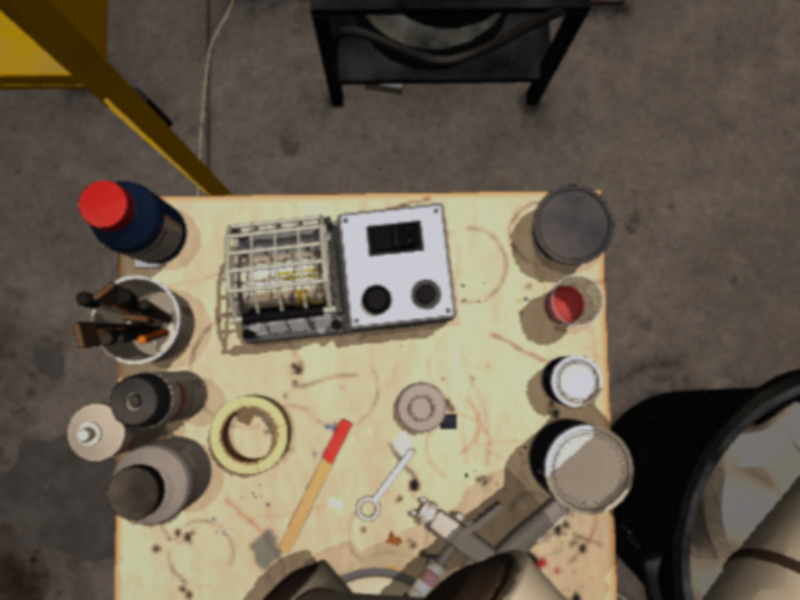

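View pics/side0.png

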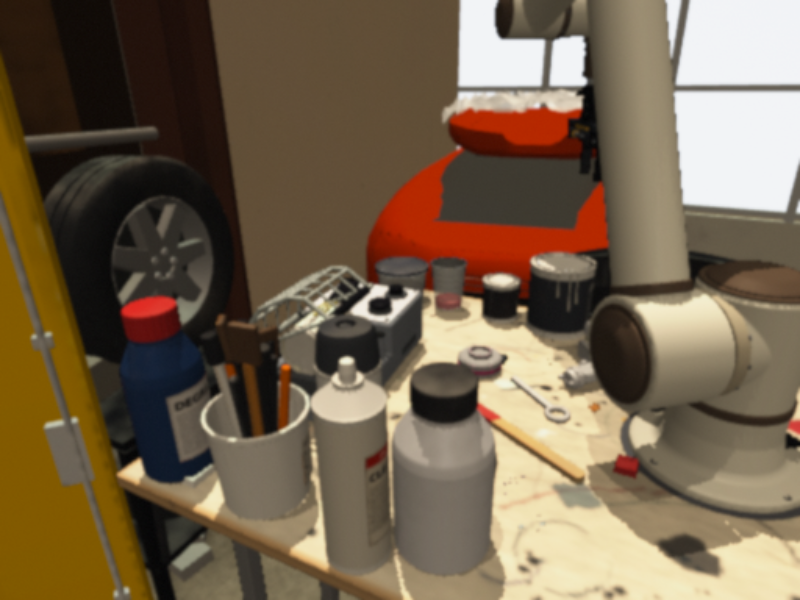

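The top view shows the stop mushroom at (376,299), the start button at (426,292) and the rocker around (396,238), at the 800x600 scale. The guard is open on the left. Next I fit the mixer pose from these points.

```bash
cat >> h.py <<'E'
from scipy.optimize import least_squares
def proj(c,P):
    P=np.atleast_2d(P); q=P@c['world_to_cam'][:3,:3].T+c['world_to_cam'][:3,3]
    q=q*[1,-1,-1]; u=q@c['mtx'].T; return u[:,:2]/u[:,2:]
def mix(p,M):
    M=np.atleast_2d(M); cs,sn=np.cos(p[2]),np.sin(p[2])
    return np.c_[p[0]+cs*M[:,0]-sn*M[:,1], p[1]+sn*M[:,0]+cs*M[:,1], M[:,2]]
def guard(p,a,y=.0725): return mix(p,[.07-.135*np.cos(a),y,.098+.135*np.sin(a)])
E
python3 - <<'E'
from h import *
c=capture('top'); s=capture('side')
k=.64
px=np.array([[376,299],[426,292],[396,238]])*k
M=np.array([[-.04,-.043,.116],[-.04,-.108,.114],[.038,-.076,.115]])
f=lambda p:(proj(c,mix(p,M))-px).ravel()
r=least_squares(f,[.6,.1,0]); print(r.x,r.fun)
p=r.x
for a in np.arange(.4,1.01,.1): print(round(a,2),proj(c,guard(p,a))[0]/k,proj(s,guard(p,a))[0]/k, guard(p,a)[0])
for l,im in [('top',c),('side',s)]:
  for q in regions_of(im,'guard_bar')[:2]: 
    ys,xs=np.nonzero(q['region']); print(l,q['conf'],np.array([xs.min(),xs.max(),ys.min(),ys.max()])/k)
print('camside',-s['world_to_cam'][:3,:3].T@s['world_to_cam'][:3,3])
a=s['color'][150:250,140:280,::-1]; b=c['color'][110:230,130:300,::-1]
cv2.imwrite('pics/sc.png',cv2.resize(a,(800,571),interpolation=2));cv2.imwrite('pics/tc.png',cv2.resize(b,(800,565),interpolation=2))
for n,mm in dict(start=[-.04,-.108,.114],rock=[.038,-.1,.121],bar0=[-.065,.0725,.098]).items(): print(n,mix(p,mm))
for l in ['cup','tub','small_tin']:
  q=search_frame(c,l)[0]['centre']; print(l,least_squares(lambda v:(proj(c,[v[0],v[1],.06])-q).ravel(),[.6,-.2]).x)
E
```

```text
[0.51071    0.03521046 0.09389731] [ 0.2165937  -0.05299846  0.31323612  0.9821428  -0.53160395 -0.9389039 ]
0.4 [284.12411985 318.35679241] [351.92273784 308.58720625] [0.4498086  0.1022959  0.15057148]
0.5 [282.28990541 313.02148688] [347.4736234  299.60951089] [0.45565233 0.10284623 0.16272245]
0.6 [280.38873945 306.61833686] [342.22201939 290.90562499] [0.4626746  0.10350755 0.17422673]
0.7 [278.44243814 299.19116414] [336.22873844 282.59008832] [0.47080524 0.10427325 0.18496939]
0.8 [276.47495862 290.80344724] [329.56717641 274.77278723] [0.47996301 0.10513567 0.19484307]
0.9 [274.51202375 281.53874709] [322.32195602 267.55651734] [0.49005641 0.10608621 0.20374913]
1.0 [272.5806295  271.50040951] [314.58720346 261.03471913] [0.50098459 0.10711536 0.21159858]
top 0.62 [225.    331.25  215.625 321.875]
side 0.79 [248.4375 370.3125 265.625  337.5   ]
camside [0.0837374  0.66242867 0.44435321]
start [[ 0.48101222 -0.07606416  0.114     ]]
rock [[ 0.55791855 -0.06078617  0.121     ]]
bar0 [[0.43919878 0.10129673 0.098     ]]
cup [ 0.4694048  -0.28233367]
tub [ 0.5767706  -0.28523638]
small_tin [ 0.36645567 -0.28063302]
```

View pics/sc.png

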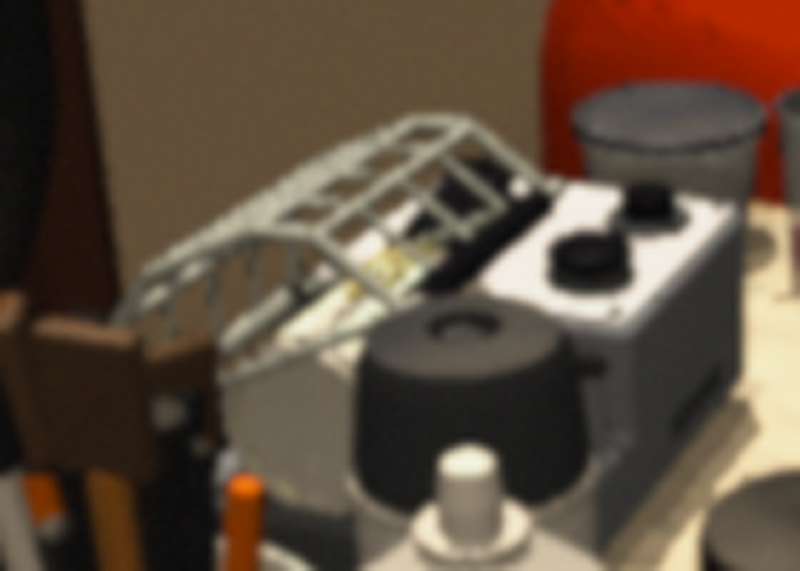

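View pics/tc.png

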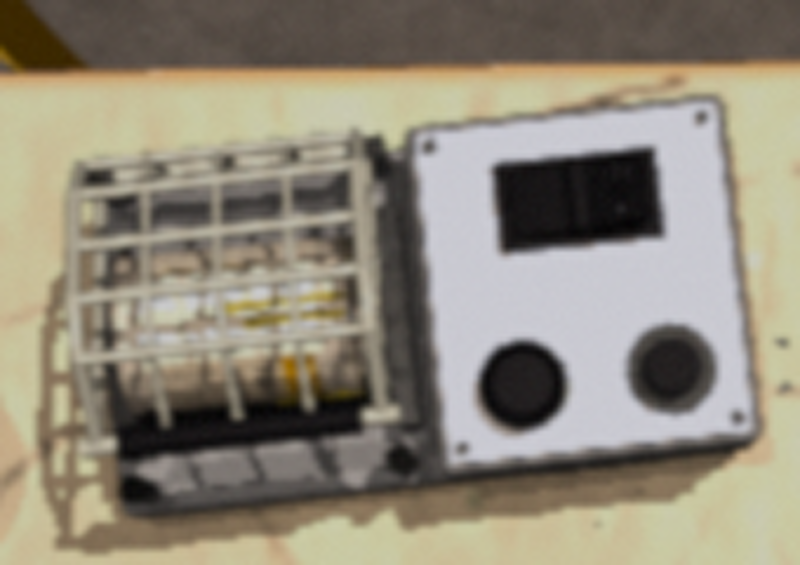

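Both crops agree: the bar is at about (283,313) at the 800 scale, so the guard angle is about 0.48 rad. The mixer pose is about (0.511, 0.035, 0.094 rad). Next: rise, close the fingers, turn -20° and approach.

```bash
python3 -m pendant '[{"z":0.2,"claw":0},{"z":0.32,"y":0.1,"rz":-0.03,"claw":0},{"x":0.1,"y":0.3,"z":0.34,"rz":-0.08,"claw":0},{"x":0.15,"y":0.5,"z":0.34,"rz":-0.112,"claw":0},{"x":0.2,"y":0.7,"z":0.34,"rz":-0.112,"claw":0},{"x":0.25,"y":0.85,"z":0.34,"rz":-0.112,"claw":0},{"x":0.3,"y":1,"z":0.34,"rz":-0.112,"claw":0},{"x":0.32,"y":1,"z":0.34,"rz":-0.112,"claw":0}]' && python3 -m pendant '[{"x":0.05,"y":0.2,"claw":0},{"x":0.1,"y":0.4,"claw":0},{"x":0.2,"y":0.6,"claw":0},{"x":0.3,"y":0.8,"claw":0},{"x":0.4,"y":0.95,"claw":0},{"x":0.4,"y":0.95,"claw":0},{"x":0.4,"y":0.95,"claw":0},{"x":0.4,"y":0.95,"claw":0}]'
python3 - <<'E'
from h import *
s=sense(); print(s['tcp_pos'],s['ee_rot'][:,1],s['gripper_width'],s['wrist_force'])
c=capture('wrist'); W=c['world_to_cam']; p=np.array([.5107,.0352,.0939])
def pf(P):
    q=(np.atleast_2d(P)@W[:3,:3].T+W[:3,3])*[1,-1,-1]; th=np.arctan2(np.hypot(q[:,0],q[:,1]),q[:,2]); f=c['mtx'][0,0]
    return c['mtx'][:2,2]+f*(th/np.hypot(q[:,0],q[:,1]))[:,None]*q[:,:2]
im=c['color'][...,::-1].copy()
pts=np.vstack([mix(p,[[-.04,-.043,.116],[-.04,-.108,.114],[.038,-.1,.121],[.038,-.076,.114]]),guard(p,.48,.0225),guard(p,.48,.1225),guard(p,.48,.06)])
u=pf(pts); print(u)
im=cv2.resize(im,(800,600))
for q in u/.64: cv2.drawMarker(im,tuple(int(v) for v in q),(0,0,255),0,10)
cv2.imwrite('pics/w1.png',im)
E
```

```text
[ 0.26951047 -0.56388791  0.18474911] [-4.31198732e-01  9.02256977e-01 -7.93470600e-06] 0.9982681853355355 [ 0.05277496 -0.52662634  0.32115746]
[[459.65894242 394.90591581]
 [439.58780039 395.47991274]
 [419.11349448 421.22817759]
 [425.71972198 418.05613003]
 [488.98764473 404.44512259]
 [510.21762985 400.2088347 ]
 [497.51561539 402.8429877 ]]$[0]: bad value
```

View pics/w1.png

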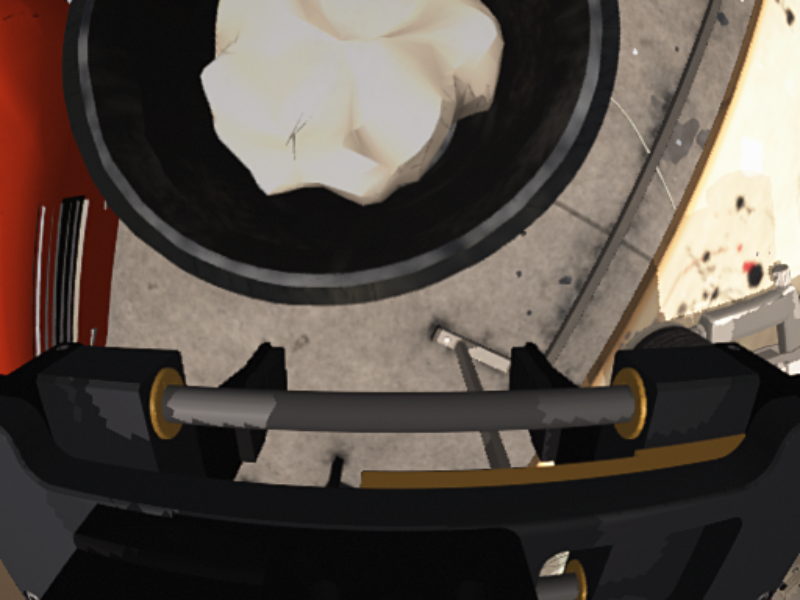

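The arm didn't move; the wrist view still shows the bin beside the bench. The call was refused, so every row probably has to give all seven numbers.

```bash
python3 -m pendant '[{"x":0,"y":0,"z":0.2,"rx":0,"ry":0,"rz":0,"claw":0},{"x":0,"y":0.1,"z":0.32,"rx":0,"ry":0,"rz":-0.03,"claw":0},{"x":0.1,"y":0.3,"z":0.34,"rx":0,"ry":0,"rz":-0.08,"claw":0},{"x":0.15,"y":0.5,"z":0.34,"rx":0,"ry":0,"rz":-0.112,"claw":0},{"x":0.2,"y":0.7,"z":0.34,"rx":0,"ry":0,"rz":-0.112,"claw":0},{"x":0.25,"y":0.85,"z":0.34,"rx":0,"ry":0,"rz":-0.112,"claw":0},{"x":0.3,"y":1,"z":0.34,"rx":0,"ry":0,"rz":-0.112,"claw":0},{"x":0.32,"y":1,"z":0.34,"rx":0,"ry":0,"rz":-0.112,"claw":0}]'
```

```text
time_s: 2.4
tcp_pos: [0.35, -0.3122, 0.2705]
ee_rot: [[-0.995, -0.097, 0.002], [-0.097, 0.995, -0.0], [-0.001, -0.001, -1.0]]
wrist_force: [0.5, -0.7, -0.2]
gripper_width: 0.173
gripper_force: 0.0
```

```bash
python3 -m pendant '[{"x":0.05,"y":0.2,"z":0,"rx":0,"ry":0,"rz":0,"claw":0},{"x":0.1,"y":0.4,"z":0,"rx":0,"ry":0,"rz":0,"claw":0},{"x":0.2,"y":0.6,"z":0,"rx":0,"ry":0,"rz":0,"claw":0},{"x":0.3,"y":0.8,"z":0,"rx":0,"ry":0,"rz":0,"claw":0},{"x":0.4,"y":0.95,"z":0,"rx":0,"ry":0,"rz":0,"claw":0},{"x":0.4,"y":0.95,"z":0,"rx":0,"ry":0,"rz":0,"claw":0},{"x":0.4,"y":0.95,"z":0,"rx":0,"ry":0,"rz":0,"claw":0},{"x":0.4,"y":0.95,"z":0,"rx":0,"ry":0,"rz":0,"claw":0}]'
cat >> h.py <<'E'
def pf(c,P):
    W=c['world_to_cam']
    q=(np.atleast_2d(P)@W[:3,:3].T+W[:3,3])*[1,-1,-1]; th=np.arctan2(np.hypot(q[:,0],q[:,1]),q[:,2]); f=c['mtx'][0,0]
    return c['mtx'][:2,2]+f*(th/np.hypot(q[:,0],q[:,1]))[:,None]*q[:,:2]
def mark(name,p=(.5107,.0352,.0939),a=.48):
    c=capture('wrist'); im=cv2.resize(c['color'][...,::-1],(800,600))
    pts=np.vstack([mix(p,[[-.04,-.043,.116],[-.04,-.108,.114],[.038,-.1,.121],[.038,-.076,.114]]),guard(p,a,.0225),guard(p,a,.1225),guard(p,a,.06)])
    u=pf(c,pts)/.64; print(np.round(u))
    for q in u: cv2.drawMarker(im,tuple(int(v) for v in q),(0,0,255),0,10)
    cv2.imwrite(name,im); return c
E
python3 - <<'E'
from h import *
mark('pics/w2.png')
E
```

```text
time_s: 3.4
tcp_pos: [0.4491, -0.0774, 0.2698]
ee_rot: [[-0.996, -0.092, 0.0], [-0.092, 0.996, -0.0], [0.0, -0.0, -1.0]]
wrist_force: [0.6, 1.0, -0.4]
gripper_width: 0.002
gripper_force: 0.0
[[475. 307.]
 [394. 306.]
 [404. 397.]
 [432. 393.]
 [572. 311.]
 [682. 309.]
 [617. 310.]]
```

View pics/w2.png

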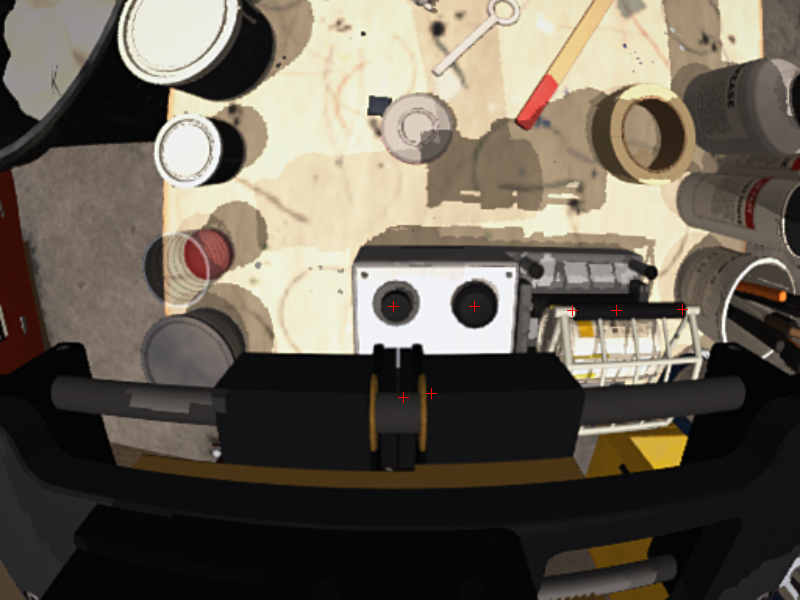

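The projected marks fall on the buttons, within about 3 px of start (396,303) and stop (475,304), and on the black bar (565–680, 311). The pose is good, so I move over the bar.

```bash
python3 -m pendant '[{"x":0,"y":0.2,"z":0,"rx":0,"ry":0,"rz":0,"claw":0},{"x":0,"y":0.4,"z":0,"rx":0,"ry":0,"rz":0,"claw":0},{"x":0.01,"y":0.6,"z":0,"rx":0,"ry":0,"rz":0,"claw":0},{"x":0.01,"y":0.65,"z":-0.1,"rx":0,"ry":0,"rz":0,"claw":0},{"x":0.01,"y":0.65,"z":-0.25,"rx":0,"ry":0,"rz":0,"claw":0},{"x":0.01,"y":0.65,"z":-0.34,"rx":0,"ry":0,"rz":0,"claw":0},{"x":0.01,"y":0.65,"z":-0.37,"rx":0,"ry":0,"rz":0,"claw":0},{"x":0.01,"y":0.65,"z":-0.37,"rx":0,"ry":0,"rz":0,"claw":0}]'
```

```text
time_s: 4.45
tcp_pos: [0.4523, 0.0856, 0.1776]
ee_rot: [[-0.996, -0.093, 0.0], [-0.093, 0.996, -0.0], [-0.0, -0.0, -1.0]]
wrist_force: [-0.7, 0.5, -0.1]
gripper_width: 0.003
gripper_force: 0.0
```

```bash
python3 -m pendant '[{"x":-0.005,"y":0,"z":-0.04,"rx":0,"ry":0,"rz":0,"claw":0},{"x":-0.015,"y":0,"z":-0.07,"rx":0,"ry":0,"rz":0,"claw":0},{"x":-0.025,"y":0,"z":-0.1,"rx":0,"ry":0,"rz":0,"claw":0},{"x":-0.035,"y":0,"z":-0.13,"rx":0,"ry":0,"rz":0,"claw":0},{"x":-0.042,"y":0,"z":-0.16,"rx":0,"ry":0,"rz":0,"claw":0},{"x":-0.05,"y":0,"z":-0.19,"rx":0,"ry":0,"rz":0,"claw":0},{"x":-0.055,"y":0,"z":-0.22,"rx":0,"ry":0,"rz":0,"claw":0},{"x":-0.058,"y":0,"z":-0.24,"rx":0,"ry":0,"rz":0,"claw":0}]'
```

```text
time_s: 5.45
tcp_pos: [0.4373, 0.086, 0.1167]
ee_rot: [[-0.996, -0.094, -0.0], [-0.094, 0.996, -0.0], [0.001, -0.0, -1.0]]
wrist_force: [-0.3, -0.2, 0.2]
gripper_width: 0.005
gripper_force: 0.0
```

Run:
```python
from h import *
print([np.round(sense()['wrist_force'],1)])
a=capture('side')['color'][140:260,130:290,::-1]; b=capture('top')['color'][110:230,130:290,::-1]
cv2.imwrite('pics/m3.png',cv2.resize(np.hstack([a,b]),(800,300),interpolation=2))
```

```text
[array([-0.3, -0.2,  0.2])]
```

View pics/m3.png

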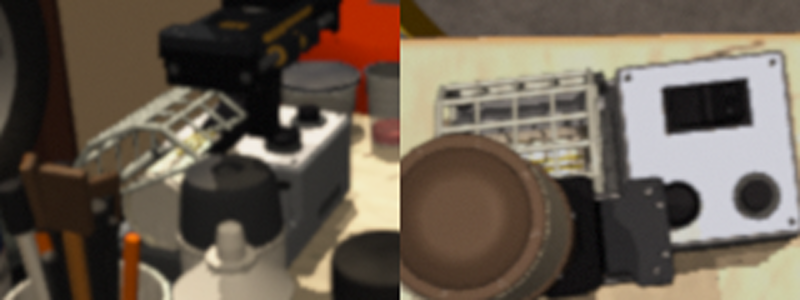

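The side crop doesn't settle whether the bar followed the fingers, so I check from the wrist with predicted bar marks.

Run:
```python
from h import *
p=(.5107,.0352,.0939)
c=capture('wrist'); im=cv2.resize(c['color'][...,::-1],(800,600))
for a,col in [(.1,(0,0,255)),(.3,(0,255,0)),(.48,(255,0,0))]:
    for y in (.0225,.1225):
        q=pf(c,guard(p,a,y))[0]/.64; cv2.drawMarker(im,tuple(int(v) for v in q),col,0,12); print(a,y,np.round(q))
cv2.imwrite('pics/w4.png',im)
s=capture('side')
for a in (.1,.3,.48): print(a,[np.round((proj(s,guard(p,a,y))[0]-[130,140])*2.5) for y in (.0225,.1225)])
```

```text
0.1 0.0225 [321. 341.]
0.1 0.1225 [530. 340.]
0.3 0.0225 [313. 374.]
0.3 0.1225 [544. 373.]
0.48 0.0225 [305. 420.]
0.48 0.1225 [557. 416.]
0.1 [array([275., 164.]), array([224., 214.])]
0.3 [array([269., 136.]), array([216., 183.])]
0.48 [array([258., 111.]), array([204., 156.])]
```

View pics/w4.png

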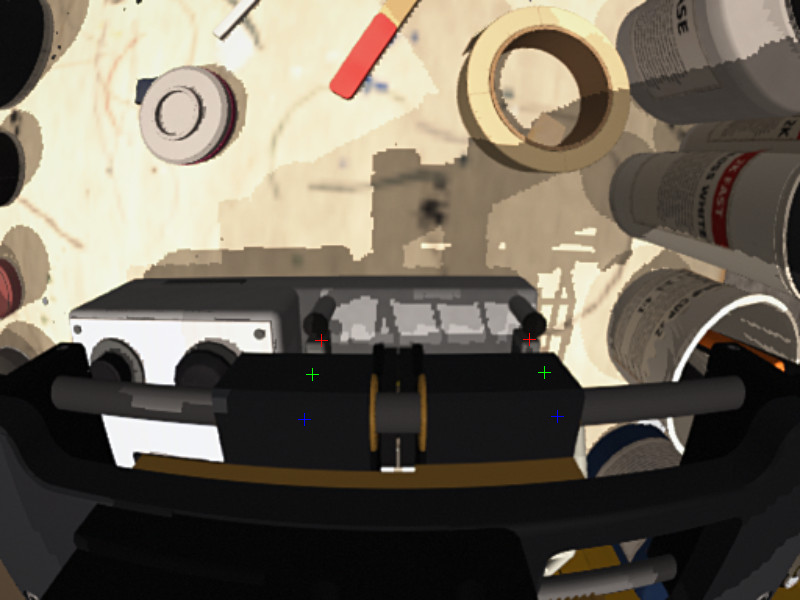

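The bar isn't at the red (shut) marks; at rows 326–352 the roller bed shows instead. So the fingers slid down in front of the bar. I back off forward and up, then look again.

```bash
python3 -m pendant '[{"x":-0.06,"y":0,"z":0,"rx":0,"ry":0,"rz":0,"claw":0},{"x":-0.08,"y":0,"z":0.05,"rx":0,"ry":0,"rz":0,"claw":0},{"x":-0.08,"y":0,"z":0.2,"rx":0,"ry":0,"rz":0,"claw":0},{"x":-0.08,"y":0,"z":0.4,"rx":0,"ry":0,"rz":0,"claw":0},{"x":0,"y":0,"z":0.6,"rx":0,"ry":0,"rz":0,"claw":0},{"x":0.06,"y":-0.2,"z":0.6,"rx":0,"ry":0,"rz":0,"claw":0},{"x":0.06,"y":-0.2,"z":0.6,"rx":0,"ry":0,"rz":0,"claw":0},{"x":0.06,"y":-0.2,"z":0.6,"rx":0,"ry":0,"rz":0,"claw":0}]'
python3 - <<'E'
from h import *
p=(.5107,.0352,.0939)
c=capture('wrist')
o=[]
for a,col in [(.1,(0,0,255)),(.3,(0,255,0)),(.48,(255,0,0)),(.7,(0,255,255))]:
    for y in (.0225,.1225):
        q=pf(c,guard(p,a,y))[0]; o.append((q,col)); print(a,y,np.round(q,1))
x0,y0,k=300,150,5
x0=int(min(q[0] for q,_ in o))-60; y0=120; k=4
im=cv2.resize(c['color'][y0:y0+145,x0:x0+200,::-1],None,fx=k,fy=k,interpolation=2)
for q,col in o: cv2.drawMarker(im,(int((q[0]-x0)*k),int((q[1]-y0)*k)),col,0,12)
cv2.imwrite('pics/w5.png',im); print(x0,y0,im.shape)
t=capture('top'); 
for q in regions_of(t,'guard_bar')[:1]:
    ys,xs=np.nonzero(q['region']); print(xs.min(),xs.max(),ys.min(),ys.max())
np.save('w5.npy',c['color'])
E
```

```text
time_s: 6.65
tcp_pos: [0.452, 0.0361, 0.2677]
ee_rot: [[-0.996, -0.093, 0.001], [-0.093, 0.996, 0.0], [-0.001, 0.0, -1.0]]
wrist_force: [-0.4, -0.8, 0.5]
gripper_width: 0.006
gripper_force: 0.0
0.1 0.0225 [266.5 165.8]
0.1 0.1225 [345.8 166.5]
0.3 0.0225 [267.4 174.8]
0.3 0.1225 [352.  175.3]
0.48 0.0225 [268.2 187.8]
0.48 0.1225 [357.5 187.9]
0.7 0.0225 [269.2 210.1]
0.7 0.1225 [363.5 209.1]
206 120 (580, 800, 3)
```

View pics/w5.png

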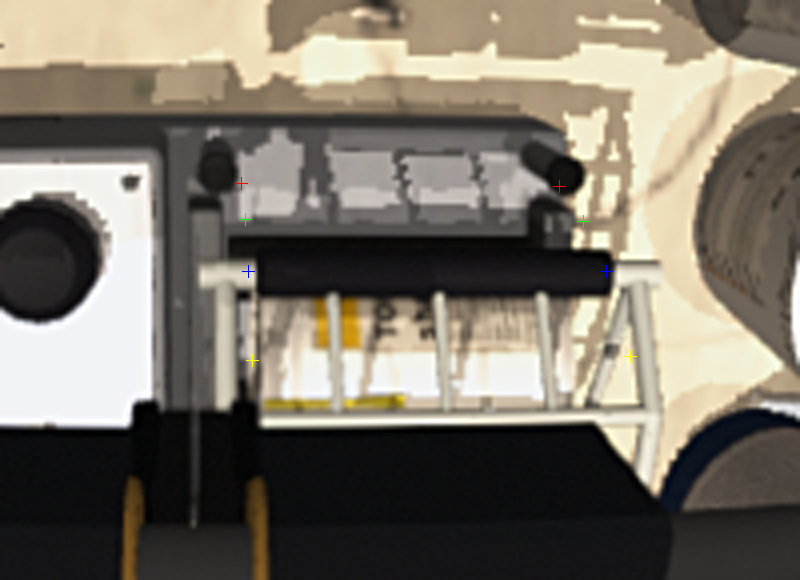

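The bar's centre is at crop row 273, cols 258–612, which matches the blue a≈0.48 marks, so the guard hasn't moved. I check where the TCP projects compared with the fingertips, and triangulate the bar.

Run:
```python
from h import *
s=sense(); R=s['ee_rot']; t=s['tcp_pos']; c=capture('wrist')
for d in [(0,0,0),(.0095,0,0),(-.0095,0,0),(0,.015,0),(0,-.015,0)]: print(d,np.round((pf(c,t+R@np.array(d))[0]-[206,120])*4))
W=c['world_to_cam']; print('cam in tool',R.T@(-W[:3,:3].T@W[:3,3]-t), 'cam -z in tool',R.T@(-W[2,:3]))
# fit bar: wrist ends (black tube 258..612, rows 274,272) and top-view bar ends
uw=np.array([[258,276],[612,272]])/4+[206,120]
tp=capture('top'); k=170/800
ut=np.array([[120,443],[362,414]])*k+[130,110]
for use in ('w','t','wt'):
  def f(v):
    P=np.array([v[:3],v[3:]]); r=[(P[1]-P[0])-.1*np.array([-np.sin(.094),np.cos(.094),0])]
    r=[r[0]*3000]
    if 'w' in use: r.append((pf(c,P)-uw).ravel())
    if 't' in use: r.append((proj(tp,P)-ut).ravel()) if 0 else r.append((proj(tp,P[::-1])-ut).ravel())
    return np.concatenate(r)
  q=least_squares(f,[.45,.05,.16,.45,.15,.16]); print(use,np.round(q.x,4),round(q.cost,2))
a=tp['color'][110:230,130:300,::-1]; o=cv2.imread('pics/tc.png'); 
cv2.imwrite('pics/cmp.png',np.hstack([cv2.resize(o,(400,282)),cv2.resize(a,(400,282),interpolation=2)]))
```

```text
(0, 0, 0) [187. 381.]
(0.0095, 0, 0) [187. 331.]
(-0.0095, 0, 0) [187. 431.]
(0, 0.015, 0) [271. 381.]
(0, -0.015, 0) [103. 381.]
cam in tool [ 0.07379345  0.00104027 -0.19913004] cam -z in tool [-2.69860975e-01  7.11000004e-04  9.62899033e-01]
w [0.46   0.0562 0.1581 0.4505 0.1558 0.1581] 0.33
t [0.4599 0.0541 0.1474 0.4505 0.1536 0.1474] 0.06
wt [0.4592 0.0548 0.1608 0.4498 0.1543 0.1608] 3.0
```

```bash
python3 - <<'E'
from h import *
o=cv2.imread('pics/cmp.png').astype(int).sum(2)
for x in (80,120,150):
  for off in (0,400):
    col=o[190:235,x+off-3:x+off+4].mean(1); d=np.clip(250-col,0,None); print(x,off,round((d*np.arange(190,235)).sum()/d.sum(),1),np.nonzero(col<200)[0]+190)
E
python3 -m pendant '[{"x":0.018,"y":0.1,"z":0,"rx":0,"ry":0,"rz":0,"claw":0},{"x":0.018,"y":0.224,"z":0,"rx":0,"ry":0,"rz":0,"claw":0},{"x":0.018,"y":0.224,"z":-0.1,"rx":0,"ry":0,"rz":0,"claw":0},{"x":0.018,"y":0.224,"z":-0.25,"rx":0,"ry":0,"rz":0,"claw":0},{"x":0.018,"y":0.224,"z":-0.34,"rx":0,"ry":0,"rz":0,"claw":0},{"x":0.018,"y":0.224,"z":-0.38,"rx":0,"ry":0,"rz":0,"claw":0},{"x":0.018,"y":0.224,"z":-0.41,"rx":0,"ry":0,"rz":0,"claw":0},{"x":0.018,"y":0.224,"z":-0.44,"rx":0,"ry":0,"rz":0,"claw":0}]'
```

```text
80 0 218.5 [210 211 212 213 214 215 216 217 218 219 220 221 222 223 224 225 226]
80 400 206.7 [190 191 192 193 194 195 196 197 198 199 200 201 202 203 204 205 206 207
 208 209 210 211 212 213 214 215 216 217 218 219 220 221]
120 0 214.1 [209 210 211 212 213 214 215 216 217 218 219 220 221 222]
120 400 209.9 [194 195 196 197 198 199 200 201 202 203 204 205 206 207 208 209 210 211
 212 213 214 215 216 217 218 219 220 221 222 223 224 225]
150 0 209.8 [201 202 203 204 205 206 207 208 209 210 211 212 213 214 215 216 217 218
 219]
150 400 204.9 [190 191 192 193 194 195 196 197 198 199 200 201 202 203 204 205 206 207
 208 209 210 211 212 213 214 215]
time_s: 7.9
tcp_pos: [0.4576, 0.0925, 0.1577]
ee_rot: [[-0.996, -0.094, 0.002], [-0.094, 0.996, 0.001], [-0.002, 0.001, -1.0]]
wrist_force: [-1.0, 0.4, 0.4]
gripper_width: 0.004
gripper_force: 0.0
```

Run:
```python
from h import *
p=(.5107,.0352,.0939)
s=capture('side'); t=sense(); T=t['tcp_pos']; print(T,t['wrist_force'])
pts=[(T,(0,0,255))]+[(guard(p,a,y)[0],col) for a,col in ((.3,(0,255,0)),(.48,(255,0,0))) for y in (.0225,.1225)]
x0,y0,k=175,150,8
im=cv2.resize(s['color'][y0:y0+75,x0:x0+100,::-1],None,fx=k,fy=k,interpolation=2)
for P,col in pts:
    q=(proj(s,P)[0]-[x0,y0]+.5)*k; print(q); cv2.circle(im,tuple(int(v) for v in q),4,col,1)
cv2.imwrite('pics/s6.png',im)
```

```text
[0.45675518 0.09216149 0.15648278] [-0.20230032  0.24011637 -1.41245233]
[402.56200151 344.7593687 ]
[504.1135133  359.06137678]
[334.76463541 511.17717755]
[470.38334306 279.49694418]
[295.4664376  423.04012655]
```

View pics/s6.png

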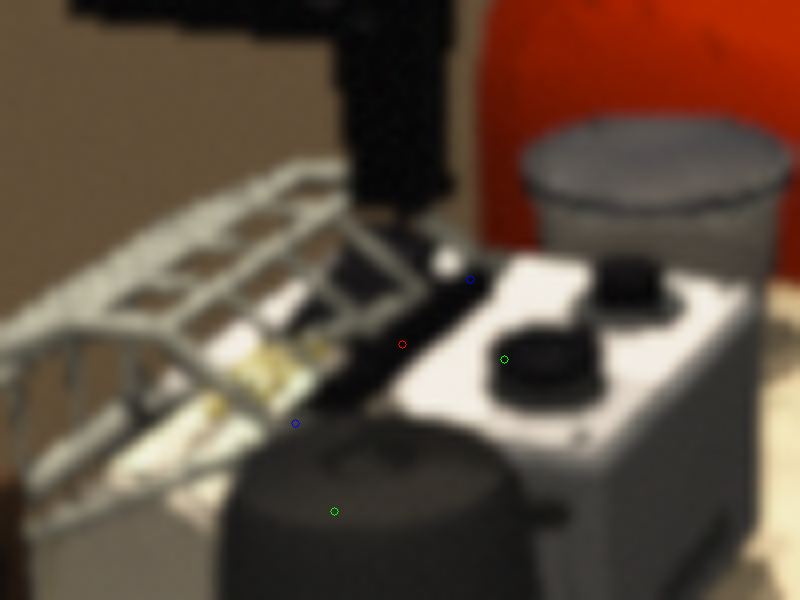

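This view is decisive. The fingertips end at about (400,208), while the reported TCP projects to (402,345). The real tips are therefore about 35–39 mm above the stated TCP, which agrees with the wrist view. The bar runs from (330,400) to (480,280), not yet touched. I go on down, watching the force.

```bash
python3 -m pendant '[{"x":0,"y":0,"z":-0.03,"rx":0,"ry":0,"rz":0,"claw":0},{"x":0,"y":0,"z":-0.06,"rx":0,"ry":0,"rz":0,"claw":0},{"x":0,"y":0,"z":-0.09,"rx":0,"ry":0,"rz":0,"claw":0},{"x":0,"y":0,"z":-0.11,"rx":0,"ry":0,"rz":0,"claw":0},{"x":0,"y":0,"z":-0.125,"rx":0,"ry":0,"rz":0,"claw":0},{"x":-0.004,"y":0,"z":-0.14,"rx":0,"ry":0,"rz":0,"claw":0},{"x":-0.008,"y":0,"z":-0.155,"rx":0,"ry":0,"rz":0,"claw":0},{"x":-0.012,"y":0,"z":-0.17,"rx":0,"ry":0,"rz":0,"claw":0}]'
```

```text
time_s: 8.95
tcp_pos: [0.4539, 0.0921, 0.1146]
ee_rot: [[-0.996, -0.094, 0.0], [-0.094, 0.996, 0.0], [-0.0, 0.0, -1.0]]
wrist_force: [-1.6, -0.7, 2.8]
gripper_width: 0.007
gripper_force: 1.1
```

Contact: 2.8 N upward. I continue along the arc.

```bash
python3 -m pendant '[{"x":-0.008,"y":0,"z":-0.015,"rx":0,"ry":0,"rz":0,"claw":0},{"x":-0.014,"y":0,"z":-0.03,"rx":0,"ry":0,"rz":0,"claw":0},{"x":-0.02,"y":0,"z":-0.045,"rx":0,"ry":0,"rz":0,"claw":0},{"x":-0.026,"y":0,"z":-0.06,"rx":0,"ry":0,"rz":0,"claw":0},{"x":-0.031,"y":0,"z":-0.075,"rx":0,"ry":0,"rz":0,"claw":0},{"x":-0.036,"y":0,"z":-0.09,"rx":0,"ry":0,"rz":0,"claw":0},{"x":-0.039,"y":0,"z":-0.105,"rx":0,"ry":0,"rz":0,"claw":0},{"x":-0.042,"y":0,"z":-0.12,"rx":0,"ry":0,"rz":0,"claw":0}]'
```

```text
time_s: 9.95
tcp_pos: [0.4435, 0.0922, 0.0845]
ee_rot: [[-0.996, -0.094, 0.0], [-0.094, 0.996, 0.0], [-0.0, 0.0, -1.0]]
wrist_force: [0.4, -0.0, 0.3]
gripper_width: 0.007
gripper_force: 0.6
```

```bash
python3 -m pendant '[{"x":-0.001,"y":0,"z":-0.01,"rx":0,"ry":0,"rz":0,"claw":0},{"x":-0.002,"y":0,"z":-0.02,"rx":0,"ry":0,"rz":0,"claw":0},{"x":-0.003,"y":0,"z":-0.03,"rx":0,"ry":0,"rz":0,"claw":0},{"x":-0.003,"y":0,"z":-0.035,"rx":0,"ry":0,"rz":0,"claw":0},{"x":-0.004,"y":0,"z":-0.04,"rx":0,"ry":0,"rz":0,"claw":0},{"x":-0.004,"y":0,"z":-0.045,"rx":0,"ry":0,"rz":0,"claw":0},{"x":-0.004,"y":0,"z":-0.05,"rx":0,"ry":0,"rz":0,"claw":0},{"x":-0.004,"y":0,"z":-0.055,"rx":0,"ry":0,"rz":0,"claw":0}]'
python3 - <<'E'
from h import *
p=(.5107,.0352,.0939)
c=capture('wrist'); g=c['color'].sum(2)
for y in (.03,.045,.075,.09,.105,.115):
    print(y,[int(g[int(round(v)),int(round(u))]) for a in (0,.05,.1,.2,.3,.4,.5) for u,v in [pf(c,guard(p,a,y))[0]]],np.round(pf(c,guard(p,0,y))[0]))
s=capture('side'); cv2.imwrite('pics/s7.png',s['color'][...,::-1])
for l,im in (('w',c),('s',s)): print(l,[(np.round(q['centre']),round(q['conf'],2)) for q in search_frame(im,'guard_bar')[:2]])
E
```

```text
time_s: 10.95
tcp_pos: [0.4424, 0.092, 0.0709]
ee_rot: [[-0.996, -0.094, -0.0], [-0.094, 0.996, -0.0], [0.0, -0.0, -1.0]]
wrist_force: [-0.3, -0.6, 1.7]
gripper_width: 0.005
gripper_force: 0.6
0.03 [43, 40, 37, 34, 65, 67, 32] [200. 227.]
0.045 [40, 47, 43, 36, 63, 62, 36] [224. 227.]
0.075 [42, 44, 41, 28, 64, 63, 36] [272. 227.]
0.09 [40, 39, 39, 39, 64, 60, 39] [295. 227.]
0.105 [45, 42, 41, 38, 64, 63, 34] [319. 226.]
0.115 [44, 46, 40, 42, 64, 66, 42] [334. 226.]
w [(array([321., 223.]), 0.77)]
s [(array([189., 209.]), 0.88), (array([322., 192.]), 0.4)]
```

The guard is clearly following; its detection in the side view dropped to (189,209). I press on until the buffers push back.

```bash
python3 -m pendant '[{"x":0,"y":0,"z":-0.006,"rx":0,"ry":0,"rz":0,"claw":0},{"x":0,"y":0,"z":-0.012,"rx":0,"ry":0,"rz":0,"claw":0},{"x":0,"y":0,"z":-0.016,"rx":0,"ry":0,"rz":0,"claw":0},{"x":0,"y":0,"z":-0.018,"rx":0,"ry":0,"rz":0,"claw":0},{"x":0,"y":0,"z":-0.02,"rx":0,"ry":0,"rz":0,"claw":0},{"x":0,"y":0,"z":-0.022,"rx":0,"ry":0,"rz":0,"claw":0},{"x":0,"y":0,"z":-0.024,"rx":0,"ry":0,"rz":0,"claw":0},{"x":0,"y":0,"z":-0.024,"rx":0,"ry":0,"rz":0,"claw":0}]'
```

```text
time_s: 12.15
tcp_pos: [0.4428, 0.0922, 0.0671]
ee_rot: [[-0.995, -0.095, 0.001], [-0.095, 0.995, -0.0], [-0.001, -0.0, -1.0]]
wrist_force: [-6.2, 0.8, 16.3]
gripper_width: 0.011
gripper_force: 8.2
```

It reached the buffers: 16 N at TCP z 0.067, so the guard is shut and the tip offset is about 38 mm. I lift and check that the guard stays down while going over the rocker.

```bash
python3 -m pendant '[{"x":-0.01,"y":0,"z":0.05,"rx":0,"ry":0,"rz":0,"claw":0},{"x":-0.02,"y":0,"z":0.25,"rx":0,"ry":0,"rz":0,"claw":0},{"x":-0.02,"y":-0.05,"z":0.45,"rx":0,"ry":0,"rz":0,"claw":0},{"x":0.1,"y":-0.25,"z":0.54,"rx":0,"ry":0,"rz":0,"claw":0},{"x":0.25,"y":-0.4,"z":0.54,"rx":0,"ry":0,"rz":0,"claw":0},{"x":0.4,"y":-0.56,"z":0.54,"rx":0,"ry":0,"rz":0,"claw":0},{"x":0.454,"y":-0.62,"z":0.5,"rx":0,"ry":0,"rz":0,"claw":0},{"x":0.454,"y":-0.62,"z":0.4,"rx":0,"ry":0,"rz":0,"claw":0}]'
python3 - <<'E'
from h import *
p=(.5107,.0352,.0939)
c=capture('wrist'); g=c['color'].sum(2)
for a in (0,.05,.1,.2,.3,.48):
    u0,u1=pf(c,guard(p,a,.03))[0],pf(c,guard(p,a,.115))[0]
    print(a,np.round(u0),np.round(u1),[int(g[int(v),int(u)]) for u,v in np.linspace(u0,u1,7) if 0<=u<512 and 0<=v<384])
u,v=pf(c,guard(p,0,.0725))[0].astype(int); print('col',u,[(r,int(g[r,u-2:u+3].mean())) for r in range(v-30,v+50,3) if 0<=r<384])
t=capture('side'); print(search_frame(t,'guard_bar')[:1])
for l in ('start_top','stop_top','isolator_on_end'): print(l,[(np.round(q['centre']),round(q['conf'],2)) for q in search_frame(c,l)[:2]])
print(np.round(pf(c,mix(p,[[-.04,-.108,.114],[-.04,-.043,.116]]))))
E
```

```text
time_s: 13.15
tcp_pos: [0.5571, -0.0638, 0.1646]
ee_rot: [[-0.996, -0.092, 0.001], [-0.092, 0.996, 0.0], [-0.001, 0.0, -1.0]]
wrist_force: [-1.0, -0.0, -0.2]
gripper_width: 0.005
gripper_force: 0.0
0 [393.  86.] [461.  96.] [34, 52, 53, 52, 49, 51, 41]
0.05 [397.  86.] [465.  96.] [39, 43, 48, 52, 42, 43, 43]
0.1 [400.  86.] [469.  97.] [39, 46, 44, 47, 44, 46, 18]
0.2 [407.  88.] [477.  99.] [55, 48, 52, 48, 43, 46, 414]
0.3 [414.  91.] [485. 103.] [55, 50, 42, 49, 49, 215, 298]
0.48 [428. 102.] [501. 114.] [319, 201, 308, 156, 409, 291, 181]
col 429 [(61, 679), (64, 689), (67, 433), (70, 440), (73, 437), (76, 439), (79, 441), (82, 436), (85, 446), (88, 35), (91, 51), (94, 45), (97, 26), (100, 326), (103, 323), (106, 234), (109, 329), (112, 244), (115, 322), (118, 234), (121, 162), (124, 244), (127, 250), (130, 284), (133, 284), (136, 323), (139, 239)]
[{'centre': [201.6, 199.7], 'conf': 0.64}]
start_top [(array([246., 107.]), 0.94)]
stop_top [(array([322., 110.]), 0.71), (array([282., 197.]), 0.3)]
isolator_on_end [(array([283., 195.]), 0.92)]
[[247. 106.]
 [324. 107.]]
```

Run:
```python
from h import *
p=(.5107,.0352,.0939)
c=capture('wrist'); g=c['color'].sum(2)
for a in (0,.05,.1,.2):
    u=[pf(c,guard(p,a,y))[0] for y in (.0225,.1225)]; print(a,np.round(u,1).tolist())
for dr in (0,2):
    print([(u,int(g[int(round(86+(u-393)*10/68))+dr,u])) for u in list(range(370,400,2))+list(range(454,490,2))])
cv2.imwrite('pics/w8.png',cv2.resize(c['color'][40:240,230:500,::-1],(800,593)))
```

```text
0 [[384.8, 86.3], [464.4, 98.1]]
0.05 [[387.7, 86.1], [468.3, 98.3]]
0.1 [[390.8, 86.3], [472.2, 98.9]]
0.2 [[397.3, 87.8], [480.2, 101.2]]
[(370, 54), (372, 132), (374, 209), (376, 302), (378, 293), (380, 294), (382, 299), (384, 308), (386, 311), (388, 24), (390, 37), (392, 31), (394, 38), (396, 35), (398, 40), (454, 45), (456, 47), (458, 43), (460, 43), (462, 48), (464, 41), (466, 21), (468, 281), (470, 319), (472, 357), (474, 310), (476, 296), (478, 356), (480, 360), (482, 363), (484, 350), (486, 352), (488, 339)]
[(370, 114), (372, 155), (374, 335), (376, 337), (378, 273), (380, 265), (382, 323), (384, 334), (386, 344), (388, 48), (390, 37), (392, 39), (394, 36), (396, 35), (398, 37), (454, 41), (456, 40), (458, 47), (460, 45), (462, 45), (464, 46), (466, 31), (468, 243), (470, 422), (472, 277), (474, 395), (476, 407), (478, 360), (480, 365), (482, 365), (484, 354), (486, 277), (488, 227)]
```

The bar's visible length is 79.5 px against 79.6 predicted for a=0, so the guard is shut and stayed shut. Now the rocker.

```bash
python3 -m pendant '[{"x":0,"y":0,"z":-0.15,"rx":0,"ry":0,"rz":0,"claw":0},{"x":0,"y":0,"z":-0.27,"rx":0,"ry":0,"rz":0,"claw":0},{"x":0,"y":0,"z":-0.3,"rx":0,"ry":0,"rz":0,"claw":0},{"x":0,"y":0,"z":-0.315,"rx":0,"ry":0,"rz":0,"claw":0},{"x":0,"y":0,"z":-0.33,"rx":0,"ry":0,"rz":0,"claw":0},{"x":0,"y":0,"z":-0.34,"rx":0,"ry":0,"rz":0,"claw":0},{"x":0,"y":0,"z":-0.345,"rx":0,"ry":0,"rz":0,"claw":0},{"x":0,"y":0,"z":-0.35,"rx":0,"ry":0,"rz":0,"claw":0}]'
```

```text
time_s: 14.5
tcp_pos: [0.5558, -0.0626, 0.0773]
ee_rot: [[-0.996, -0.093, -0.0], [-0.093, 0.996, 0.001], [-0.0, 0.001, -1.0]]
wrist_force: [-0.1, 0.3, 0.2]
gripper_width: 0.004
gripper_force: 0.0
```

```bash
python3 -m pendant '[{"x":0,"y":0,"z":-0.006,"rx":0,"ry":0,"rz":0,"claw":0},{"x":0,"y":0,"z":-0.012,"rx":0,"ry":0,"rz":0,"claw":0},{"x":0,"y":0,"z":-0.016,"rx":0,"ry":0,"rz":0,"claw":0},{"x":0,"y":0,"z":-0.02,"rx":0,"ry":0,"rz":0,"claw":0},{"x":0,"y":0,"z":-0.024,"rx":0,"ry":0,"rz":0,"claw":0},{"x":0,"y":0,"z":-0.028,"rx":0,"ry":0,"rz":0,"claw":0},{"x":0,"y":0,"z":-0.028,"rx":0,"ry":0,"rz":0,"claw":0},{"x":0,"y":0,"z":-0.028,"rx":0,"ry":0,"rz":0,"claw":0}]'
```

```text
time_s: 15.5
tcp_pos: [0.5561, -0.0629, 0.0718]
ee_rot: [[-0.996, -0.094, 0.001], [-0.094, 0.996, -0.0], [-0.001, -0.0, -1.0]]
wrist_force: [-3.1, 0.0, 6.6]
gripper_width: 0.006
gripper_force: 3.3
```

```bash
python3 -m pendant '[{"x":0,"y":0,"z":-0.003,"rx":0,"ry":0,"rz":0,"claw":0},{"x":0,"y":0,"z":-0.006,"rx":0,"ry":0,"rz":0,"claw":0},{"x":0,"y":0,"z":-0.009,"rx":0,"ry":0,"rz":0,"claw":0},{"x":0,"y":0,"z":-0.012,"rx":0,"ry":0,"rz":0,"claw":0},{"x":0,"y":0,"z":-0.012,"rx":0,"ry":0,"rz":0,"claw":0},{"x":0,"y":0,"z":-0.012,"rx":0,"ry":0,"rz":0,"claw":0},{"x":0,"y":0,"z":-0.012,"rx":0,"ry":0,"rz":0,"claw":0},{"x":0,"y":0,"z":-0.012,"rx":0,"ry":0,"rz":0,"claw":0}]'
```

```text
time_s: 16.5
tcp_pos: [0.5563, -0.0629, 0.0714]
ee_rot: [[-0.995, -0.095, 0.002], [-0.095, 0.995, -0.001], [-0.002, -0.001, -1.0]]
wrist_force: [-7.7, 2.7, 19.5]
gripper_width: 0.008
gripper_force: 9.3
```

Hard stop: 19.5 N with the tip at about 0.109, the rocker's "on" height. Now lift, move over the start button and look numerically on the way.

```bash
python3 -m pendant '[{"x":0,"y":0,"z":0.08,"rx":0,"ry":0,"rz":0,"claw":0},{"x":0,"y":0,"z":0.24,"rx":0,"ry":0,"rz":0,"claw":0},{"x":0,"y":-0.02,"z":0.36,"rx":0,"ry":0,"rz":0,"claw":0},{"x":-0.15,"y":-0.048,"z":0.4,"rx":0,"ry":0,"rz":0,"claw":0},{"x":-0.304,"y":-0.048,"z":0.36,"rx":0,"ry":0,"rz":0,"claw":0},{"x":-0.304,"y":-0.048,"z":0.24,"rx":0,"ry":0,"rz":0,"claw":0},{"x":-0.304,"y":-0.048,"z":0.12,"rx":0,"ry":0,"rz":0,"claw":0},{"x":-0.304,"y":-0.048,"z":0.08,"rx":0,"ry":0,"rz":0,"claw":0}]'
python3 - <<'E'
from h import *
p=(.5107,.0352,.0939)
t=capture('top')
o=cv2.imread('pics/top0.png'); o=cv2.resize(o,(512,384),interpolation=cv2.INTER_AREA)[...,::-1].astype(int).sum(2); n=t['color'].astype(int).sum(2)
# rocker halves brightness/edges before vs after
for y in (-.045,-.055,-.065,-.07,-.076,-.082,-.09,-.1,-.104,-.11):
    u,v=proj(t,mix(p,[.035,y,.112]))[0]; u,v=int(round(u)),int(round(v)); print(y,(u,v),o[v-3:v+4,u].mean().round(),n[v-3:v+4,u].mean().round())
E
```

```text
time_s: 17.5
tcp_pos: [0.4788, -0.075, 0.0861]
ee_rot: [[-0.996, -0.094, -0.003], [-0.094, 0.996, -0.0], [0.003, -0.0, -1.0]]
wrist_force: [-0.5, 0.7, -0.0]
gripper_width: 0.003
gripper_force: 0.0
-0.045 (238, 155) 62.0 542.0
-0.055 (243, 154) 67.0 543.0
-0.065 (248, 154) 69.0 556.0
-0.07 (250, 153) 50.0 547.0
-0.076 (253, 153) 79.0 404.0
-0.082 (256, 153) 48.0 248.0
-0.09 (260, 152) 48.0 208.0
-0.1 (265, 152) 48.0 175.0
-0.104 (267, 152) 61.0 179.0
-0.11 (270, 151) 416.0 189.0
```

The arm hides the rocker from above. But zero force at tip 0.115, then a hard stop at 0.109, fits a rocker that has snapped over. Now press start.

```bash
python3 -m pendant '[{"x":0,"y":0,"z":-0.03,"rx":0,"ry":0,"rz":0,"claw":0},{"x":0,"y":0,"z":-0.045,"rx":0,"ry":0,"rz":0,"claw":0},{"x":0,"y":0,"z":-0.055,"rx":0,"ry":0,"rz":0,"claw":0},{"x":0,"y":0,"z":-0.065,"rx":0,"ry":0,"rz":0,"claw":0},{"x":0,"y":0,"z":-0.075,"rx":0,"ry":0,"rz":0,"claw":0},{"x":0,"y":0,"z":-0.08,"rx":0,"ry":0,"rz":0,"claw":0},{"x":0,"y":0,"z":-0.084,"rx":0,"ry":0,"rz":0,"claw":0},{"x":0,"y":0,"z":-0.084,"rx":0,"ry":0,"rz":0,"claw":0}]'
```

```text
time_s: 18.55
tcp_pos: [0.4802, -0.0749, 0.0695]
ee_rot: [[-0.995, -0.095, 0.001], [-0.095, 0.995, -0.001], [-0.001, -0.001, -1.0]]
wrist_force: [-6.7, 2.4, 19.5]
gripper_width: 0.004
gripper_force: 9.8
```

Hard stop at tip 0.107, the latched height. I lift off, clear the arm and check.

```bash
python3 -m pendant '[{"x":0,"y":0,"z":0.08,"rx":0,"ry":0,"rz":0,"claw":0},{"x":0,"y":0,"z":0.3,"rx":0,"ry":0,"rz":0,"claw":0},{"x":0,"y":0,"z":0.5,"rx":0,"ry":0,"rz":0,"claw":0},{"x":0,"y":-0.2,"z":0.7,"rx":0,"ry":0,"rz":0,"claw":0},{"x":-0.1,"y":-0.4,"z":0.8,"rx":0,"ry":0,"rz":0,"claw":0},{"x":-0.2,"y":-0.6,"z":0.8,"rx":0,"ry":0,"rz":0,"claw":0},{"x":-0.3,"y":-0.8,"z":0.8,"rx":0,"ry":0,"rz":0,"claw":0},{"x":-0.4,"y":-1,"z":0.8,"rx":0,"ry":0,"rz":0,"claw":0}]'
python3 - <<'E'
from h import *
p=(.5107,.0352,.0939)
t=capture('top'); s=capture('side')
o=cv2.imread('pics/top0.png'); o=cv2.resize(o,(512,384),interpolation=cv2.INTER_AREA)[...,::-1].astype(int).sum(2); n=t['color'].astype(int).sum(2)
for y in np.arange(-.042,-.115,-.006):
    u,v=proj(t,mix(p,[.035,y,.112]))[0]; u,v=int(round(u)),int(round(v)); print(round(y,3),(u,v),o[v-3:v+4,u].mean().round(),n[v-3:v+4,u].mean().round())
u,v=proj(t,guard(p,0,.0725))[0]; print('bar shut',u,v,[(r,int(o[r,178:184].mean()),int(n[r,178:184].mean())) for r in range(188,218,2)])
so=cv2.resize(cv2.imread('pics/side0.png'),(512,384),interpolation=cv2.INTER_AREA)[...,::-1].astype(int).sum(2); sn=s['color'].astype(int).sum(2)
for nm,m in (('start',[-.04,-.108,.107]),('stop',[-.04,-.043,.116])):
    u,v=proj(s,mix(p,m))[0]; u=int(round(u)); v=int(v); print(nm,u,v,[(r,int(so[r,u-2:u+3].mean()),int(sn[r,u-2:u+3].mean())) for r in range(v-10,v+12)])
for l in ['cup','tub','small_tin','tin']: print(l,[np.round(q['centre']) for q in search_frame(t,l)[:1]])
E
```

```text
time_s: 19.55
tcp_pos: [0.379, -0.3263, 0.2666]
ee_rot: [[-0.996, -0.094, 0.001], [-0.094, 0.996, -0.0], [-0.001, -0.0, -1.0]]
wrist_force: [0.5, -0.4, -1.3]
gripper_width: 0.006
gripper_force: 0.0
-0.042 (236, 155) 189.0 161.0
-0.048 (239, 155) 58.0 28.0
-0.054 (242, 154) 64.0 56.0
-0.06 (245, 154) 67.0 54.0
-0.066 (248, 154) 69.0 51.0
-0.072 (251, 153) 52.0 54.0
-0.078 (254, 153) 72.0 62.0
-0.084 (257, 153) 47.0 85.0
-0.09 (260, 152) 48.0 86.0
-0.096 (263, 152) 46.0 71.0
-0.102 (266, 152) 46.0 74.0
-0.108 (269, 151) 213.0 187.0
-0.114 (272, 151) 607.0 583.0
bar shut 185.88772745185955 210.41237694718978 [(188, 382, 472), (190, 321, 292), (192, 270, 275), (194, 229, 235), (196, 175, 170), (198, 159, 261), (200, 72, 453), (202, 58, 278), (204, 140, 371), (206, 339, 316), (208, 342, 94), (210, 350, 65), (212, 295, 44), (214, 251, 101), (216, 188, 137)]
start 252 185 [(175, 222, 231), (176, 202, 207), (177, 225, 245), (178, 232, 250), (179, 215, 229), (180, 195, 217), (181, 161, 220), (182, 116, 251), (183, 80, 312), (184, 66, 293), (185, 51, 175), (186, 38, 85), (187, 43, 57), (188, 84, 81), (189, 153, 145), (190, 246, 224), (191, 382, 400), (192, 541, 609), (193, 600, 697), (194, 617, 711), (195, 621, 695), (196, 610, 652)]
stop 242 191 [(181, 274, 271), (182, 474, 522), (183, 647, 685), (184, 697, 720), (185, 708, 721), (186, 708, 691), (187, 703, 545), (188, 681, 264), (189, 592, 95), (190, 389, 80), (191, 196, 90), (192, 88, 99), (193, 78, 80), (194, 84, 48), (195, 79, 34), (196, 63, 34), (197, 52, 45), (198, 66, 79), (199, 104, 119), (200, 176, 181), (201, 370, 330), (202, 569, 504)]
cup []
tub [array([370., 126.])]
small_tin []
tin [array([183., 177.])]
```

All three are confirmed. The rocker's shading has swapped ends, start has dropped about 4 px and stop has risen about 3 px, and the bar is at the shut row (211 against 210 predicted).

```bash
python3 -c "
from station import *
print(finish_job())"
```

```text
the job is handed in; nothing more can be done
None
```

The guard was pushed shut, then the isolator snapped on, then the start button latched in, all in about 20 s and handed in; camera checks confirmed all three, but the arm blocked a last look at the bystanders (never touched).

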